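# Hang the tip rack on its cleat and lock it

### The job

Clear the rack of spare press tips off the worktop: hang it on the upright panel, centred over the keeper. Pick it up by its grip, tilt it with the foot towards you so that the angled strip at its back goes down behind the panel's cleat, ease its foot in to the catch before you let go of the grip, then push the foot in until the tongue snaps into the sprung catch under the keeper and the rack hangs straight and locked; touch nothing at the end. Feel your way and be gentle: do not jam the rack, let it drop or swing in freely, or press on hard once it has stopped, and leave the other things on the bench where they are.

Things in the scene. Friction and masses are not known exactly. Their poses are not given: they have to be found in the camera images.
- tip_rack: Plain aluminium rack holding two spare press tips, 0.2 to 0.45 kg, upright on the worktop. Origin: middle of its width, underside, plane of the back plate's rear face; z up, x to its rear (goes to the panel), y across. In mm: floor 100 wide, 6 thick, x -76 to 0; back plate 100 wide, 127 high, x -4 to 0, with the angled strip at its top and the tongue at its foot, both to the rear.
- rack_grip (a point): Middle of the rack's black grip sleeve: 12 mm wide across (y), 18 high, 38 long (x), at x -26, y 0, z 94 mm of the rack, level, free above and on both sides. Its flat sides face left and right, so it can be gripped at any lean (fingers tilted 0.45 rad forwards at the pick point straight down once the rack is tilted so). Axes as the rack's.
- rack_strip (a point): Middle of the rack's strip edge, x 24.7, z 98.5 mm of the rack: the axis of a rolled edge 7 mm thick. The strip, 100 mm wide and 5 thick, runs down and rearwards at 45 degrees from the top of the back plate (x 0, z 123) to here. Axes as the rack's.
- rack_tongue (a point): Middle of the end of the rack's tongue, x 30, z 6 mm of the rack. The tongue carries the floor on behind the back plate: 70 mm wide, top at z 12. Its end is ramped (x 30, z 3.5 up to x 21, z 12); a pocket in its top (x 9 to 19, 46 mm wide, 7 deep) takes the catch roller. Axes as the rack's.
- rack_front (a point): Point on the outer face of the rack's front lip (24 mm high, 100 wide), at x -76, z 14 mm of the rack: a good place to push the foot in with the fingertips. Axes as the rack's.
- hang_stand: Fixed stand: base plate, two posts, upright panel 216 mm wide, 60 to 218 high, with cleat and keeper. Origin: on the worktop, mid width, below the panel's front face; x to the back through the panel, y along it, z up. Rack home: upright, x to the back, its origin at x -32, y 0, z 70 mm. The panel is clamped in slots: really up to 4 mm higher or lower and 10 mm forward or back, which no reading shows.
- cleat_edge (a point): Middle of the cleat's upper edge, nominally 24 mm in front of the panel's face, 180 high. Cleat, 200 mm long: a level seat 165 high from the face to 9 mm out, then a lip forwards and up at 45 degrees to here. The strip's rolled edge drops in behind the lip, onto the seat: its axis is then 168.5 high, about 7 mm off the face. The panel's shift is not in this reading: feel for it. Axes as the stand's.
- keeper_mouth (a point): Lower front edge, middle, of the keeper: a solid housing 64 mm wide, 90 to 114 high, out to 30 mm from the panel's face. The tongue goes in under it, from the front only: hang the rack tilted 0.4 to 0.5 rad, foot out, then ease the foot in round the cleat. Home, the tongue's end is 2 mm off the face; 1 mm on is a hard stop. The panel's shift is not in this reading. Axes as the stand's.
- catch (a joint): Sprung steel roller, 8 mm thick, 30 long, along y under the keeper, 18 mm off the face, underside nominally 78.5 high. 0: down; grows to 0.006 m as pushed up (3.3 N, 0.6 more per mm). The ramp lifts it as the foot goes in; it snaps into the pocket at home. Left to its weight the rack rests on it 0.15 rad short, foot 14 mm out. A sprung buffer meets the tongue 7 mm short of home (3 N, 6.5 at home); 6 to 10 N at the front lip does it.
- kapton_tape: Amber ring of tape, 72 mm across, 12 high, left of the stand. To be left alone. Origin under its centre.
- swab_cup: Clear cup of cotton swabs, 51 mm across, 109 high, left behind the stand. To be left alone. Origin under its centre.
- amber_dropper: Amber dropper bottle, 30 mm across, 104 high, left of the stand. To be left alone. Origin under its centre.
- gauge_weight: Brass weight with a knob, 26 mm across, 38 high, right of the alignment stage. To be left alone. Origin under its centre.
- loupe: Black eye loupe, 37 mm across, 40 high, behind the rack. To be left alone. Origin under its centre.

How it is judged:
On the way, in this order (a step that is already met when the one before it is completed fails the run):
1. the strip is down behind the cleat while the rack is still tilted, foot outwards (x of rack_strip in the frame of hang_stand above -0.0205 m and z of rack_strip in the frame of hang_stand below 0.1775 m and angle between tip_rack's own z axis and vertical above 0.1 rad), for 0.2 s.
2. the rack is pressed home and the catch has snapped down into the tongue (value of joint catch below 0.0015 m and x of rack_tongue in the frame of hang_stand above -0.0145 m and y of tip_rack in the frame of hang_stand between -0.009 and 0.009 m and angle between tip_rack's own z axis and vertical below 0.1 rad and x of rack_strip in the frame of hang_stand above -0.0195 m and z of rack_strip in the frame of hang_stand between 0.162 and 0.176 m), for 0.2 s.
At the end, for the whole second after the job is handed in: the rack hangs upright on the cleat (within 0.1 rad), centred on the keeper within 9 mm, its strip down behind the cleat, its tongue fully in under the keeper, the catch roller fully down in the tongue's pocket (within 1.5 mm), at rest and let go (all of step 2 and linear speed of tip_rack below 0.02 m/s); the robot touches nothing.
It fails at once if the rack is jammed, dropped, slammed or pressed against the stand with more than 50 N (contact force between tip_rack and hang_stand above 50 N).
It fails at once if another thing on the bench is moved by more than 20 mm (distance of any of kapton_tape, swab_cup, amber_dropper, gauge_weight, loupe from where it was at the start of the episode above 0.02 m).
It also fails if it takes over 64 s, if anything falls off the work surface, if the arm or the gripper's body presses on something with over 40 N, if the wrist force passes 120 N, or if a joint passes its speed limit or range.

### The arm

A 6-joint arm with a two-finger parallel gripper is mounted at the origin on a cart in front of the work surface, level with it; the furniture and walls round the work are solid. World frame = base frame: x ahead of the robot, y to its left, z up, the work surface at z = 0. Lengths are in m, angles in rad, forces in N, time in s.
With the tool pointing down it reaches from about 0.3 to 1 m from the base axis. Payload 5.1 kg.
Tool frame: the origin (TCP) lies midway between the tips of the shut fingers; the grasp point (between the pads) lies 19 mm behind it; z points along the fingers, y is the line along which they close (so a half turn about z gives the same grasp; the last joint's range is limited). The gripper opens to 95 mm and grips with 3 to 60 N. Pads are 20 mm wide; open, the fingers measure 119 mm over their backs; the gripper's body (75 mm by 180 mm) begins 59 mm behind the grasp point.
Start: joints at [-1.35, 0.124, 1.65, -0, 1.367, -0.083], TCP at [0.194, -0.62, 0.215] pointing down, gripper open.
Joint ranges: [-2.61, 2.61], [-1.02, 2.33], [0.03, 2.71], [-1.35, 4.49], [0.32, 2.68], [-2.91, 2.91]. Speed limits (rad/s): [2.57, 2.57, 3.14, 3.14, 3.14, 3.14].

### API

Orientations are given as a rotation vector (axis times angle).
In Python, from workcell import env gives the robot as it stands.
- The arm moves only by the tool move_arm, never from a script. Its argument "rows" is a list that holds one entry, the list of rows, each a list of 5 numbers: the shift along the tool's x, y, z in m, then the turn about the tool's z in rad, then the opening, from 0 (shut) to 1 (fully open). A call has 1 to 10 rows; each row shifts and turns the commanded pose from where the row before left it, along the tool's axes as they then stand; what a row does not reach is not made up. A row lasts 1/12 s, in which the tool goes at most 41.7 mm and 7.16 degrees, less where a joint would pass 70% of its speed; a pose out of reach is approached as far as the arm can. A call is refused whole if a number of a shift passes 0.0417 or a number of a turn 0.125, either way. A call with a gripper value outside its range is refused whole. The fingers move at their own pace and stop on an object; "force" is the grip in N (left out, the last holds). Time passes only in rows, so rows that do not move let the fingers close. It gives the time, the measured TCP pose, the force, the opening and the grip force at its end, in the units of the state.
- env.get_obs(): the state, without advancing time (a new reading comes with each control period).
- env.camera(name): name is "scene" or "side" or "wrist"; returns the picture (420x560x3 uint8, red, green, blue); there is no depth.
- env.get_calibration(name): a dict with "camera_matrix" (3x3 intrinsics, pixels), "rvec" (rotation vector, rad) and "tvec" (3), from world to camera coordinates, as OpenCV has them; the wrist camera has in their place "hand_eye" (4x4, takes a point from camera to tool coordinates, whose origin is the TCP and whose axes are the flange's). Camera axes: x right, y down, z forward; pixel columns grow to the right and rows downward; lengths in m; the calibration is good to about 2 mm. A picture is of the moment at which its call begins: read the wrist's pose just before it. get_calibration takes no time and is no camera call.
- env.job_done(): hands the job in; it is judged then, once.
The state is a dict: "t": time; "joint_positions": joint angles; "qvel": joint speeds; "joint_torque": joint torques, N m; "eef_pos": TCP position; "orientation": TCP orientation; "wrist_force": force on the tool from outside, world axes, zero at the start; "moment": the same for the moment, N m; "finger_gap": finger opening in m; "finger_force": force on a finger pad.
Only numpy, scipy, OpenCV 4.12 (cv2) and the standard library are available. Lean on these libraries where they do the work, as an engineer would, in place of code of your own. Each camera call takes 0.05 s, during which the arm holds its last target. There are 200 camera calls.

## Working session

There is one attempt and no reset: what is moved stays moved. The work goes in short steps, Python scripts to look and compute and a tool call to move; the robot and the scene stay as the last step left them, time stands still between calls to the robot, and variables do not carry over. Pictures are saved under pics/ and viewed, at most 10 in all, crops included, and the job is handed in when it is done.

Besides the shell and the picture viewer there is one more tool, called after "Call:" as name(argument=value, ...), one argument or row to a line, values as JSON. move_arm: Moves the arm, as the interface text tells. Its arguments: {"type":"object","properties":{"rows":{"type":"array"},"force":{"type":"number"}},"required":["rows"]}

```bash
mkdir -p pics; ls
python3 - <<'E'
from workcell import env
import cv2,numpy as np
np.set_printoptions(precision=4,suppress=True)
print(env.get_obs())
for n in("scene","side","wrist"):
    o=env.get_obs()
    im=env.camera(n);cv2.imwrite(f"pics/{n}0.png",im[:,:,::-1]);c=env.get_calibration(n);print(n,c)
E
```

```text
pics
{'t': 0.0, 'joint_positions': array([-1.3496,  0.1245,  1.6517, -0.    ,  1.3675, -0.0826]), 'qvel': array([-0.0014, -0.0012,  0.0001, -0.    ,  0.0008,  0.0014]), 'joint_torque': array([ -0.0005, -41.7605, -35.9932,   0.0775,   0.0491,  -0.0002]), 'eef_pos': array([ 0.1943, -0.6196,  0.2134]), 'orientation': array([-3.1034, -0.4751,  0.0002]), 'wrist_force': array([-0.2951,  0.0626, -0.7425]), 'moment': array([-0.0245,  0.0303, -0.048 ]), 'finger_force': 0.0, 'finger_gap': 0.09526882990287486}
scene {'camera_matrix': array([[502.9388,   0.    , 280.5183],
       [  0.    , 502.9388, 207.8716],
       [  0.    ,   0.    ,   1.    ]]), 'rvec': array([ 1.3525, -2.2626,  0.8377]), 'tvec': array([0.4022, 0.3421, 1.1121])}
side {'camera_matrix': array([[417.171 ,   0.    , 271.4055],
       [  0.    , 417.171 , 214.0077],
       [  0.    ,   0.    ,   1.    ]]), 'rvec': array([ 0.6033, -2.4966,  1.4155]), 'tvec': array([0.5345, 0.1453, 1.1189])}
wrist {'camera_matrix': array([[351.1185,   0.    , 281.8538],
       [  0.    , 351.1185, 204.922 ],
       [  0.    ,   0.    ,   1.    ]]), 'hand_eye': array([[ 0.0007, -0.9702, -0.2424,  0.0669],
       [ 1.    ,  0.0007,  0.0002, -0.0003],
       [-0.    , -0.2424,  0.9702, -0.1707],
       [ 0.    ,  0.    ,  0.    ,  1.    ]])}
```

View pics/scene0.png

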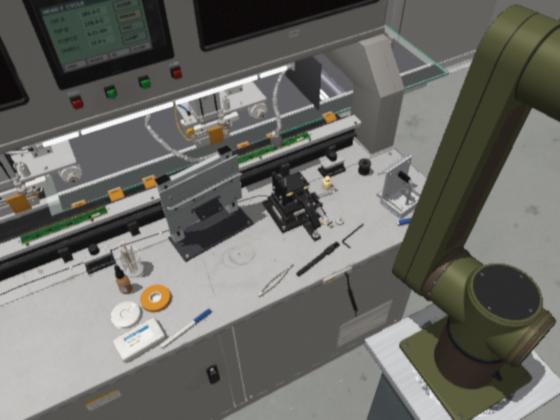

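View pics/side0.png

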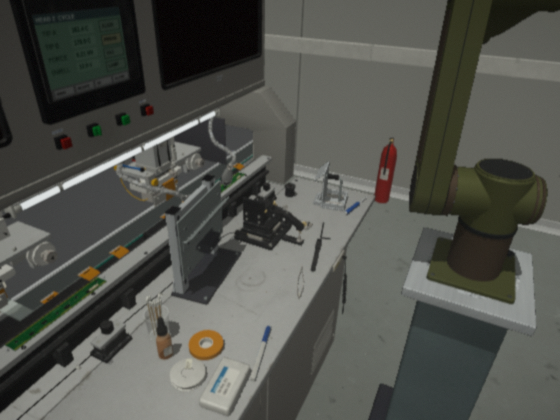

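The scene view shows the stand at about (205,205), the rack at (400,185) with its black grip, and the loupe at (365,166). In the side view the rack is near (330,188) and the stand near (205,235). I'll enlarge both.

Run:
```python
import cv2,numpy as np
s=cv2.imread("pics/scene0.png");d=cv2.imread("pics/side0.png")
R=lambda im,x,y,w,h,k:cv2.resize(im[y:y+h,x:x+w],None,fx=k,fy=k,interpolation=cv2.INTER_CUBIC)
a=R(s,150,140,110,125,3.6)[:450,:396];b=R(s,350,140,90,75,4.4)[:330,:396]
c=R(d,160,165,100,140,4);e=R(d,300,150,70,70,5.5)
out=np.zeros((600,800,3),np.uint8)
a=R(s,150,140,110,120,3);out[:360,:330]=a
b=R(s,360,140,80,80,5);out[:400,340:740]=b
cv2.imwrite("pics/c1.png",out)
out=np.zeros((600,800,3),np.uint8)
c=R(d,160,165,100,140,4);out[:560,:400]=c
e=R(d,300,150,65,70,6);out[:420,405:795]=e
cv2.imwrite("pics/c2.png",out)
```

```text
(no output)
```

View pics/c1.png

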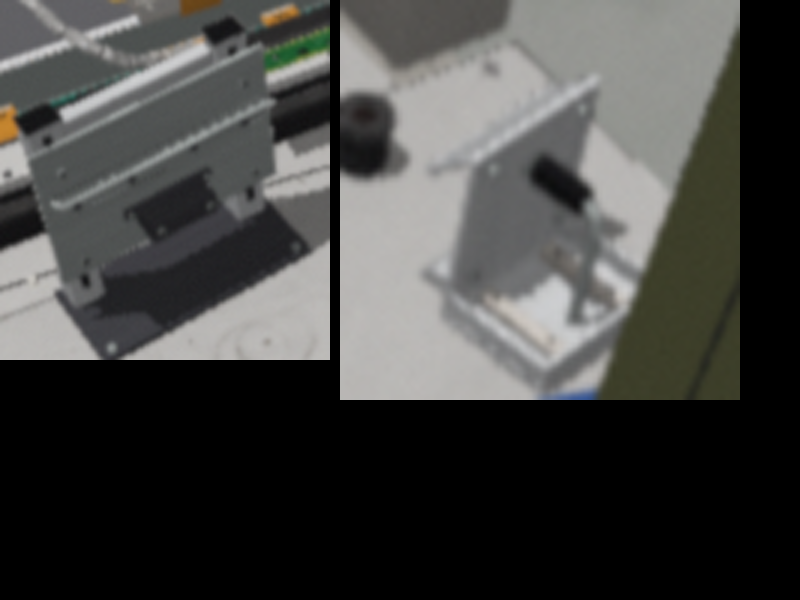

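View pics/c2.png

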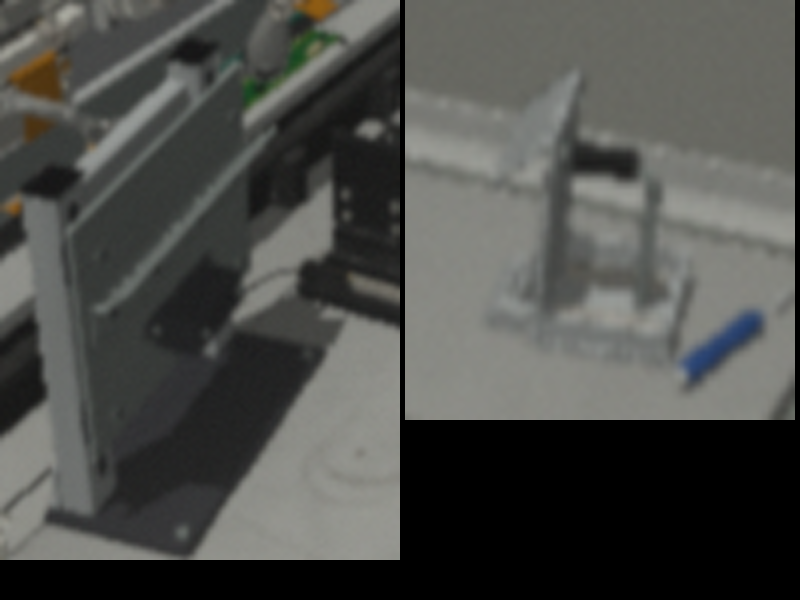

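The crops show the cleat edge running (167,209)–(241,174) in the scene view and (184,242)–(228,197) in the side view. The grip centre is at (404.6,177) in the scene view and (333,177) in the side view. Next I triangulate these points.

```bash
cat > h.py <<'E'
import numpy as np,cv2
from scipy.spatial.transform import Rotation as R
from workcell import env
np.set_printoptions(precision=4,suppress=True)
def ray(n,p,o=None):
    c=env.get_calibration(n);K=c["camera_matrix"]
    d=np.linalg.inv(K)@[p[0],p[1],1.]
    if n=="wrist":
        H=c["hand_eye"];Q=R.from_rotvec(o["orientation"]).as_matrix()
        return Q@H[:3,3]+o["eef_pos"],Q@H[:3,:3]@d
    M=cv2.Rodrigues(c["rvec"])[0];return -M.T@c["tvec"],M.T@d
def plane(n,p,z,o=None):
    a,d=ray(n,p,o);return a+d*(z-a[2])/d[2]
def tri(*rs):
    A=np.zeros((3,3));b=np.zeros(3)
    for a,d in rs:
        d=d/np.linalg.norm(d);P=np.eye(3)-np.outer(d,d);A+=P;b+=P@a
    x=np.linalg.solve(A,b);return x,[np.linalg.norm(np.cross(x-a,d/np.linalg.norm(d)))*1e3 for a,d in rs]
E
python3 - <<'E'
from h import *
T=lambda s,d:tri(ray("scene",s),ray("side",d))
for k,s,d in [("cleatL",(167.3,208.7),(184.25,242.5)),("cleatR",(240.7,174),(228,197.5)),("panL",(160.7,191.7),(178,223)),("panR",(237.3,155),(220,181)),("baseL",(186.7,259.3),(207.5,303.75)),("baseR",(253.3,222.7),(241,252.5)),("grip",(404.6,177),(333,177)),("top",(411.6,156),(328.8,161.7))]: print(k,*T(s,d))
for p,z in [((167.3,208.7),.18),((240.7,174),.18),((160.7,191.7),.218),((237.3,155),.218),((201.7,220),.09),((222.7,208),.09),((186.7,259.3),.004),((253.3,222.7),.004),((404.6,177),.094),((387.6,172),.125),((411.6,156),.125),((400.6,217.6),0)]: print(p,z,plane("scene",p,z))
print(plane("side",(333,177),.094),plane("side",(328.8,161.7),.125))
o=env.get_obs()
im=cv2.imread("pics/wrist0.png");cv2.imwrite("pics/w0.png",im)
E
```

```text
cleatL [0.5935 0.4443 0.1634] [np.float64(0.9740539836373084), np.float64(0.9740539836372911)]
cleatR [0.6034 0.2449 0.1763] [np.float64(0.6632287751591109), np.float64(0.6632287751591269)]
panL [0.6035 0.4467 0.2133] [np.float64(2.121317871507657), np.float64(2.1213178715074608)]
panR [0.6307 0.238  0.2144] [np.float64(1.621258702881915), np.float64(1.6212587028820846)]
baseL [ 0.5508  0.4376 -0.001 ] [np.float64(3.525133969642362), np.float64(3.5251339696422077)]
baseR [0.5761 0.2333 0.0054] [np.float64(1.5485161208494087), np.float64(1.5485161208493115)]
grip [ 0.4589 -0.1711  0.0903] [np.float64(1.263527750247426), np.float64(1.2635277502472644)]
top [ 0.4918 -0.2131  0.1218] [np.float64(1.465195396523227), np.float64(1.4651953965231947)]
(167.3, 208.7) 0.18 [0.5795 0.4464 0.18  ]
(240.7, 174) 0.18 [0.6009 0.2461 0.18  ]
(160.7, 191.7) 0.218 [0.6019 0.4472 0.218 ]
(237.3, 155) 0.218 [0.6294 0.239  0.218 ]
(201.7, 220) 0.09 [0.5839 0.3704 0.09  ]
(222.7, 208) 0.09 [0.5955 0.3073 0.09  ]
(186.7, 259.3) 0.004 [0.5514 0.4376 0.004 ]
(253.3, 222.7) 0.004 [0.5791 0.2325 0.004 ]
(404.6, 177) 0.094 [ 0.4578 -0.169   0.094 ]
(387.6, 172) 0.125 [ 0.4722 -0.1178  0.125 ]
(411.6, 156) 0.125 [ 0.4912 -0.2113  0.125 ]
(400.6, 217.6) 0 [ 0.4035 -0.1342  0.    ]
[ 0.4553 -0.1621  0.094 ] [ 0.4878 -0.204   0.125 ]
```

View pics/wrist0.png

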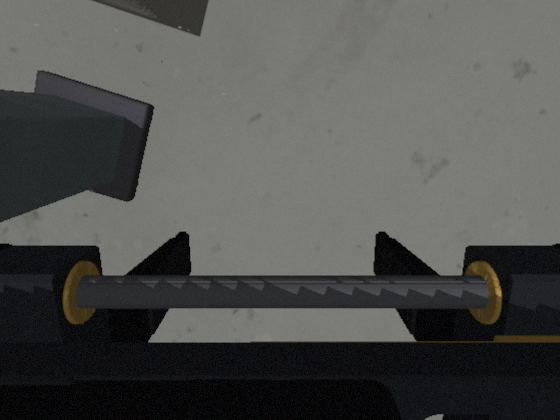

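The wrist view shows only the open fingers (row about 290) and the floor. Triangulated positions:

| Item | Position | Yaw |
|---|---|---|
| Rack grip | about (0.4575, -0.168) | about 0.2 |
| Stand face | about (0.615, 0.345) | about 0.125 |

The tool stays pointing down in these rows, so I'll tilt the rack by pivoting it in the grip, with the tongue gently against the panel face. First I move above the grip.

Call:
move_arm(
  rows=[
    [[0.024,-0.022,0,0,1],[0.024,-0.022,0,0,1],[0.024,-0.022,0,0,1],[0.024,-0.022,0,0,1],[0.024,-0.022,0,0,1],[0.024,-0.022,0,0,1],[0.024,-0.022,0,0,1],[0.024,-0.022,0,0,1]],
  ],
)

```text
t: 0.82
eef_pos: [0.3253, -0.3932, 0.2143]
orientation: [-3.105, -0.475, 0.0]
wrist_force: [1.5, 1.2, 0.9]
finger_gap: 0.0952
finger_force: 0.0
```

Call:
move_arm(
  rows=[
    [[0.024,-0.022,0,0,1],[0.024,-0.022,0,0,1],[0.024,-0.022,0,0,1],[0.024,-0.022,0,0,1],[0.024,-0.022,0,0,1],[0.024,-0.022,0,0,1],[0.024,-0.022,0,0,1],[0.024,-0.022,0,0,1],[0,0,0,0.1,1],[0,0,0,0,1]],
  ],
)

```text
t: 1.65
eef_pos: [0.4559, -0.1679, 0.2143]
orientation: [-3.125, -0.322, 0.001]
wrist_force: [-0.1, 0.1, -0.2]
finger_gap: 0.0954
finger_force: 0.0
```

Run:
```python
from h import *
import json
o=env.get_obs();print(o["t"],o["eef_pos"],o["orientation"],o["wrist_force"])
im=env.camera("wrist");cv2.imwrite("pics/w1.png",im[:,:,::-1])
json.dump({k:list(map(float,o[k])) for k in("eef_pos","orientation")},open("w1.json","w"))
```

```text
1.65 [ 0.4559 -0.1679  0.2143] [-3.1248 -0.3222  0.0008] [-0.1037  0.0827 -0.2001]
```

View pics/w1.png

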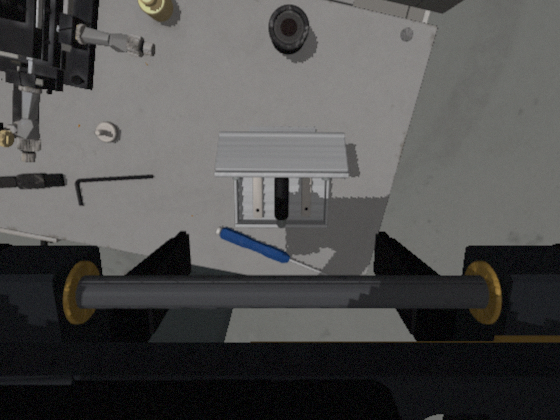

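The wrist view shows the rack square in the image, with its sleeve at columns 275–288, rows 176–220, and the loupe at (288,27). The hex key and pen lie clear of it. Now I measure the sleeve.

Run:
```python
from h import *
import json
o={k:np.array(v) for k,v in json.load(open("w1.json")).items()}
im=cv2.imread("pics/w1.png");g=im.max(2)
m=(g[165:235,262:302]<45).astype(np.uint8)
n,l,s,c=cv2.connectedComponentsWithStats(m);i=1+np.argmax(s[1:,4]);print(s[i],c[i])
x0,y0,w,h=s[i][:4]+np.array([262,165,0,0]) if False else (s[i][0]+262,s[i][1]+165,s[i][2],s[i][3])
u=x0+w/2-.5
Q=R.from_rotvec(o["orientation"]).as_matrix()
T=lambda p,z:(lambda P:(P,Q.T@(P-o["eef_pos"])))(plane("wrist",p,z,o))
for k,p,z in [("front",(u,y0+h-.5),.094),("back",(u,y0),.103),("topL",(217,174),.125),("topR",(347,174),.125),("stripL",(220,132),.1),("stripR",(345,132),.1),("lipL",(235,226),.024),("lipR",(327,226),.024),("loupe",(289,30),.04)]: print(k,*T(p,z))
```

```text
[ 13  13  14  42 540] [19.0685 33.1074]
front [ 0.4374 -0.1713  0.094 ] [-0.0188 -0.0004  0.1204]
back [ 0.4744 -0.1636  0.103 ] [ 0.019  -0.0004  0.1113]
topL [ 0.4711 -0.1151  0.125 ] [ 0.0257 -0.0486  0.0893]
topR [ 0.491  -0.2101  0.125 ] [0.0258 0.0485 0.0893]
stripL [ 0.5001 -0.1082  0.1   ] [ 0.0555 -0.0494  0.1143]
stripR [ 0.5205 -0.2056  0.1   ] [0.0555 0.05   0.1143]
lipL [ 0.3998 -0.1279  0.024 ] [-0.0467 -0.0505  0.1904]
lipR [ 0.4201 -0.2249  0.024 ] [-0.0466  0.0485  0.1904]
loupe [ 0.5972 -0.1447  0.04  ] [0.1431 0.0062 0.1743]
```

Call:
move_arm(
  rows=[
    [[0,0,0.0348,0,1],[0,0,0.0348,0,1],[0,0,0.0348,0,1],[0,0,0.0348,0,1],[0,0,0,0,0.5],[0,0,0,0,0],[0,0,0,0,0],[0,0,0,0,0],[0,0,0,0,0],[0,0,0,0,0]],
  ],
  force=20,
)

```text
t: 2.53
eef_pos: [0.4569, -0.1702, 0.0777]
orientation: [3.123, 0.32, 0.005]
wrist_force: [0.4, 0.3, -0.1]
finger_gap: 0.0605
finger_force: 0.0
```

Call:
move_arm(
  rows=[
    [[0,0,0,0,0],[0,0,0,0,0],[0,0,0,0,0],[0,0,-0.01,0,0],[0,0,-0.02,0,0],[0,0,-0.03,0,0],[0,0,-0.03,0,0],[0,0,-0.02,0,0],[0,0,0,0,0],[0,0,0,0,0]],
  ],
  force=20,
)

```text
t: 3.37
eef_pos: [0.4564, -0.1699, 0.1874]
orientation: [3.123, 0.32, 0.005]
wrist_force: [1.1, -0.4, 0.2]
finger_gap: 0.001
finger_force: 0.0
```

I lifted before the slow fingers had closed on the sleeve, so nothing was picked up. I'll reopen, check the rack and repeat with a longer close.

Call:
move_arm(
  rows=[
    [[0,0,-0.015,0,1],[0,-0.002,0,0,1],[0,0,0,0,1],[0,0,0,0,1],[0,0,0,0,1],[0,0,0,0,1],[0,0,0,0,1],[0,0,0,0,1],[0,0,0,0,1],[0,0,0,0,1]],
  ],
)

```text
t: 4.2
eef_pos: [0.4551, -0.1675, 0.2004]
orientation: [-3.125, -0.32, 0.0]
wrist_force: [-0.6, 0.4, 0.4]
finger_gap: 0.0616
finger_force: 0.0
```

Run:
```python
from h import *
o=env.get_obs();print(o["t"],o["eef_pos"],o["orientation"],o["wrist_force"],o["finger_gap"])
im=env.camera("wrist");cv2.imwrite("pics/w2.png",im[:,:,::-1])
Q=R.from_rotvec(o["orientation"]).as_matrix();print(Q)
g=im.max(2);m=(g[150:240,255:310]<45).astype(np.uint8)
n,l,s,c=cv2.connectedComponentsWithStats(m)
for i in range(1,n):
  if s[i,4]>100:
    x0,y0,w,h=s[i,0]+255,s[i,1]+150,s[i,2],s[i,3];print(x0,y0,w,h,s[i,4])
    for p,z in [((x0+w/2-.5,y0+h-.5),.094),((x0+w/2-.5,y0),.103)]:
      P=plane("wrist",p,z,o);print(P,Q.T@(P-o["eef_pos"]))
```

```text
4.2 [ 0.4551 -0.1675  0.2004] [-3.1252 -0.3196  0.0002] [-0.5547  0.4482  0.3717] 0.061643165165930304
[[ 0.9793  0.2024 -0.0001]
 [ 0.2024 -0.9793  0.    ]
 [-0.0001 -0.0001 -1.    ]]
275 180 14 44 605
[ 0.4373 -0.1708  0.094 ] [-0.0181 -0.0004  0.1064]
[ 0.4744 -0.1631  0.103 ] [ 0.0198 -0.0004  0.0974]
```

The rack has not moved. I descend with a smaller opening and wait for the grip.

Call:
move_arm(
  rows=[
    [[0.001,0,0.02,0,0.45],[0,0,0.035,0,0.4],[0,0,0.035,0,0.4],[0,0,0.025,0,0.4],[0,0,0.01,0,0.3],[0,0,0,0,0.15],[0,0,0,0,0],[0,0,0,0,0],[0,0,0,0,0],[0,0,0,0,0]],
  ],
  force=20,
)

```text
t: 5.08
eef_pos: [0.4574, -0.1676, 0.0775]
orientation: [3.124, 0.319, 0.005]
wrist_force: [-0.4, -1.6, -3.3]
finger_gap: 0.012
finger_force: 20.0
```

Call:
move_arm(
  rows=[
    [[0,0,0,0,0],[0,0,0,0,0],[0,0,0,0,0],[0,0,0,0,0]],
  ],
  force=20,
)

```text
t: 5.42
eef_pos: [0.4572, -0.1675, 0.0773]
orientation: [3.124, 0.319, 0.004]
wrist_force: [-1.4, 2.8, 6.2]
finger_gap: 0.0122
finger_force: 20.0
```

Call:
move_arm(
  rows=[
    [[0,0,-0.004,0,0],[0,0,-0.012,0,0],[0,0,-0.024,0,0],[0,0,-0.035,0,0],[0,0,-0.035,0,0],[0,0,-0.035,0,0],[0,0,-0.03,0,0],[0,0,-0.018,0,0],[0,0,-0.007,0,0],[0,0,0,0,0]],
  ],
  force=20,
)

```text
t: 6.25
eef_pos: [0.4567, -0.1677, 0.2778]
orientation: [3.123, 0.319, 0.005]
wrist_force: [0.5, -0.5, -2.9]
finger_gap: 0.012
finger_force: 20.0
```

Run:
```python
from h import *
o=env.get_obs();print(o["t"],o["eef_pos"],o["wrist_force"],o["moment"],o["finger_gap"])
for n in("wrist","side"):
  im=env.camera(n);cv2.imwrite(f"pics/{n}3.png",im[:,:,::-1])
```

```text
6.25 [ 0.4567 -0.1677  0.2778] [ 0.4814 -0.4774 -2.8715] [ 0.0193  0.0523 -0.0505] 0.012016822137012622
```

The grip holds and reads about 2.9 N of weight. Next I carry the rack to the front of the stand and turn it square.

Call:
move_arm(
  rows=[
    [[0.003,-0.01,0,0,0],[0.0075,-0.0225,0,0,0],[0.0125,-0.0375,0,0,0],[0.0125,-0.0375,0,0,0],[0.0125,-0.0375,0,0,0],[0.0125,-0.0375,0,0,0],[0.0125,-0.0375,0,0,0],[0.0125,-0.0375,0,0,0],[0.0125,-0.0375,0,0,0],[0.0125,-0.0375,0,0,0]],
  ],
)

```text
t: 7.18
eef_pos: [0.4954, 0.1831, 0.2731]
orientation: [3.125, 0.32, -0.006]
wrist_force: [1.4, -0.9, -2.6]
finger_gap: 0.012
finger_force: 20.0
```

Call:
move_arm(
  rows=[
    [[0.0125,-0.0375,0,0,0],[0.0125,-0.0375,0,0,0],[0.0125,-0.0375,0,0,0],[0.009,-0.0205,0,0,0],[0.003,-0.01,0,0,0],[0,0,0,0.04,0],[0,0,0,0.038,0],[0,0,0,0,0],[0,0,0,0,0]],
  ],
)

```text
t: 7.93
eef_pos: [0.5157, 0.3303, 0.2739]
orientation: [3.134, 0.199, -0.004]
wrist_force: [-0.3, -0.6, -3.4]
finger_gap: 0.0117
finger_force: 20.0
```

Run:
```python
from h import *
import json
o=env.get_obs();print(o["t"],o["eef_pos"],o["orientation"],o["wrist_force"],o["moment"],o["finger_gap"])
json.dump({k:list(map(float,o[k])) for k in("eef_pos","orientation")},open("w4.json","w"))
w=env.camera("wrist");s=env.camera("side")
cv2.imwrite("pics/w4.png",w[:,:,::-1]);cv2.imwrite("pics/s4.png",s[:,:,::-1])
out=np.zeros((600,800,3),np.uint8);out[:420,:560]=w
c=cv2.resize(s[130:310,150:270],None,fx=2,fy=2,interpolation=cv2.INTER_CUBIC);out[240:600,560:800]=c
cv2.imwrite("pics/m4.png",out[:,:,::-1])
```

```text
7.9333 [0.5157 0.3303 0.2739] [ 3.1341  0.1985 -0.0039] [-0.2823 -0.6368 -3.3561] [0.054  0.0064 0.044 ] 0.011732128725876763
```

View pics/m4.png

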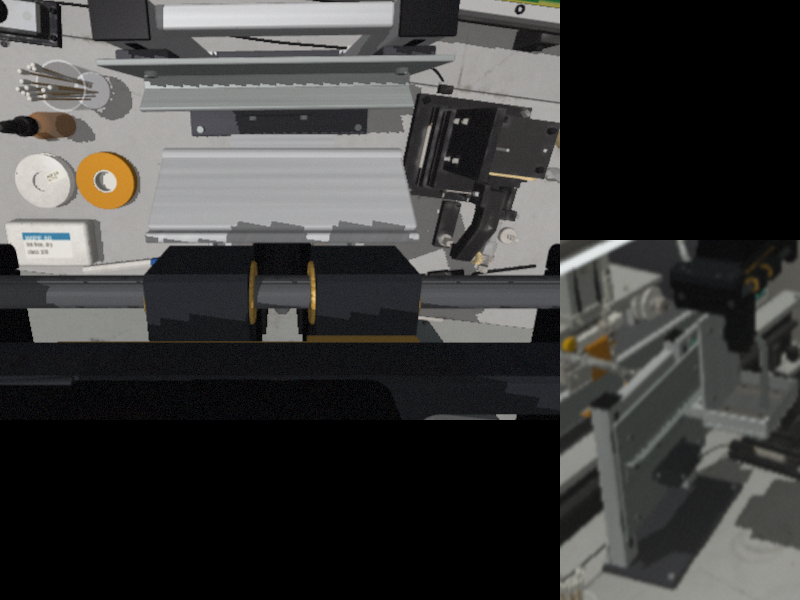

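The wrist view shows three roughly level lines:
- panel top at (97,62)–(455,58)
- cleat edge at (142,109)–(415,106)
- rack strip edge at (163,151)–(398,150)

The side view shows the rack level in front of the panel.

Run:
```python
from h import *
import json
o={k:np.array(v) for k,v in json.load(open("w4.json")).items()}
im=cv2.imread("pics/w4.png",0).astype(float)
for c in (180,250,330,380):
    d=np.diff(cv2.GaussianBlur(im,(5,1),0)[:,c]);print(c,[(int(r),int(d[r])) for r in range(30,200) if abs(d[r])>15])
for r in(68,100,106): 
    d=np.diff(im[r]);print(r,[(int(c),int(d[c])) for c in list(range(80,170))+list(range(390,470)) if abs(d[c])>18])
Q=R.from_rotvec(o["orientation"]).as_matrix();print(Q)
f=(lambda p,z:(lambda P:(P,Q.T@(P-o["eef_pos"])))(plane("wrist",p,z,o)))
for k,p,z in [("cL",(142,108),.18),("cR",(415,105.5),.18),("pL",(97,62),.218),("pR",(455,58),.218),("sL",(163,151),.294),("sR",(398,150),.294)]: print(k,*f(p,z))
```

```text
180 [(57, 60), (58, 44), (62, -20), (63, -49), (64, -37), (74, 16), (85, 30), (86, 50), (87, -16), (88, -24), (106, 26), (108, -31), (109, -31), (110, 40), (111, 28), (147, -24), (149, 16)]
250 [(35, 36), (36, -20), (37, -51), (39, 88), (40, 29), (49, -18), (50, -45), (51, -25), (56, 48), (57, 41), (61, -19), (62, -45), (63, -35), (73, 15), (83, 54), (84, 30), (86, -23), (87, -17), (105, 20), (107, -24), (108, -28), (109, -36), (110, -27), (115, 31), (116, 15), (119, -23), (120, -19), (133, 83), (134, 33), (147, -26), (149, 21)]
330 [(34, 64), (35, 29), (44, -49), (45, -80), (47, 102), (49, -48), (50, -16), (55, 51), (56, 40), (60, -17), (61, -43), (62, -34), (72, 17), (82, 22), (83, 34), (85, -17), (106, -20), (107, -24), (108, -37), (109, -25), (133, 82), (134, 32), (147, -26), (149, 18)]
380 [(47, -17), (48, -19), (54, 80), (55, 40), (60, -24), (61, -38), (62, -25), (72, 19), (82, 31), (83, 26), (84, -18), (106, -20), (107, -25), (131, 23), (132, 31), (147, -28), (149, 18)]
68 [(107, -21), (108, -26), (428, 23), (430, -25), (431, 20), (433, 42), (434, 29), (435, 31)]
100 [(82, -25), (106, -20), (107, -29), (109, 27), (111, -20), (131, 50), (132, 19), (412, -23), (414, -34), (415, -36)]
106 [(101, -21), (131, 50), (132, 19), (413, -51), (414, -49)]
[[ 0.992   0.1262 -0.0024]
 [ 0.1262 -0.992  -0.0013]
 [-0.0026  0.001  -1.    ]]
cL [0.5754 0.4403 0.18  ] [ 0.0733 -0.1017  0.0936]
cR [0.6023 0.244  0.18  ] [0.0752 0.0964 0.0938]
pL [0.5998 0.4534 0.218 ] [ 0.0991 -0.1116  0.0556]
pR [0.6295 0.2398 0.218 ] [0.1016 0.1041 0.0558]
sL [0.5619 0.3873 0.294 ] [ 0.0529 -0.0507 -0.0203]
sR [0.575  0.2882 0.294 ] [ 0.0534  0.0493 -0.0202]
```

Call:
move_arm(
  rows=[
    [[0,-0.0025,0,-0.01,0],[0.008,0,0,0,0],[0.01,0,0,0,0],[0.008,0,0,0,0],[0.003,0,0,0,0],[0,0,0,0,0],[0,0,0,0,0],[0,0,0,0,0]],
  ],
)

```text
t: 8.7
eef_pos: [0.5449, 0.3371, 0.2753]
orientation: [3.134, 0.213, -0.001]
wrist_force: [0.3, -0.3, -3.0]
finger_gap: 0.0117
finger_force: 20.0
```

Call:
move_arm(
  rows=[
    [[0.0015,0,0,0,0],[0.0015,0,0,0,0],[0.0015,0,0,0,0],[0.0015,0,0,0,0]],
  ],
)

```text
t: 9.03
eef_pos: [0.551, 0.338, 0.2756]
orientation: [-3.134, -0.213, -0.0]
wrist_force: [-0.1, -0.6, -2.1]
finger_gap: 0.012
finger_force: 20.0
```

Call:
move_arm(
  rows=[
    [[0.0015,0,0,0,0],[0.0015,0,0,0,0],[0.0015,0,0,0,0],[0,0,0,0,0]],
  ],
)

```text
t: 9.37
eef_pos: [0.5557, 0.3385, 0.2754]
orientation: [3.134, 0.213, 0.0]
wrist_force: [-0.6, 0.4, -3.4]
finger_gap: 0.0118
finger_force: 20.0
```

Call:
move_arm(
  rows=[
    [[0.0015,0,0,0,0],[0.0015,0,0,0,0],[0,0,0,0,0]],
  ],
)

```text
t: 9.62
eef_pos: [0.558, 0.3389, 0.2754]
orientation: [3.134, 0.213, -0.002]
wrist_force: [-1.8, -0.9, -1.0]
finger_gap: 0.0118
finger_force: 20.0
```

Call:
move_arm(
  rows=[
    [[0.0015,0,0,0,0],[0.0015,0,0,0,0],[0,0,0,0,0]],
  ],
)

```text
t: 9.87
eef_pos: [0.5611, 0.3395, 0.2758]
orientation: [-3.134, -0.213, 0.001]
wrist_force: [-4.2, -1.5, -0.5]
finger_gap: 0.0119
finger_force: 20.0
```

Call:
move_arm(
  rows=[
    [[0.0015,0,0,0,0],[0.0015,0,0,0,0],[0,0,0,0,0]],
  ],
)

```text
t: 10.12
eef_pos: [0.5644, 0.3399, 0.2755]
orientation: [-3.134, -0.213, 0.0]
wrist_force: [-3.5, 0.4, 0.1]
finger_gap: 0.0118
finger_force: 20.0
```

Contact came at eef x about 0.557, as seen in the picture, and the force levels off near 4 N, so the rack is pivoting in the grip. I continue the arc.

Call:
move_arm(
  rows=[
    [[0.0019,0,-0.0008,0,0],[0.0019,0,-0.0008,0,0],[0.0019,0,-0.0008,0,0],[0.0019,0,-0.0007,0,0],[0.0019,0,-0.0007,0,0],[0.0019,0,-0.0007,0,0]],
  ],
)

```text
t: 10.62
eef_pos: [0.5759, 0.3414, 0.2801]
orientation: [-3.134, -0.213, -0.0]
wrist_force: [-3.4, -0.3, 0.2]
finger_gap: 0.0117
finger_force: 20.0
```

Call:
move_arm(
  rows=[
    [[0.0019,0,-0.0006,0,0],[0.0019,0,-0.0006,0,0],[0.0019,0,-0.0006,0,0],[0.0019,0,-0.0005,0,0],[0.0019,0,-0.0005,0,0],[0.0019,0,-0.0005,0,0],[0.0019,0,-0.0004,0,0],[0.0019,0,-0.0004,0,0]],
  ],
)

```text
t: 11.28
eef_pos: [0.5908, 0.3434, 0.2841]
orientation: [-3.134, -0.213, 0.0]
wrist_force: [-3.1, 1.4, -1.1]
finger_gap: 0.0117
finger_force: 20.0
```

Run:
```python
from h import *
o=env.get_obs();print(o["t"],o["eef_pos"],o["orientation"],o["wrist_force"],o["moment"],o["finger_gap"])
w=env.camera("wrist");s=env.camera("side")
out=np.zeros((420,800,3),np.uint8);out[:,:400]=w[:,80:480]
c=cv2.resize(s[110:250,180:310],None,fx=3,fy=3,interpolation=cv2.INTER_CUBIC);out[:,405:795]=c
cv2.imwrite("pics/m5.png",out[:,:,::-1])
```

```text
11.2833 [0.5908 0.3434 0.2841] [-3.1344 -0.2131  0.    ] [-3.1292  1.3934 -1.1011] [0.0402 0.8287 0.0063] 0.011673121792873989
```

View pics/m5.png

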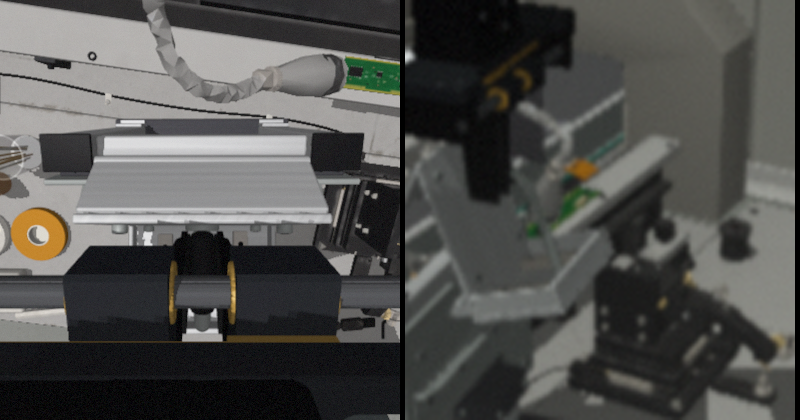

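The rack is tilting: the strip has swung over the panel top, and travel since contact gives about 0.35 rad. About 11 mm more is needed.

Call:
move_arm(
  rows=[
    [[0.0019,0,-0.0004,0,0],[0.0019,0,-0.0004,0,0],[0.0019,0,-0.0004,0,0],[0.0019,0,-0.0003,0,0],[0.0019,0,-0.0003,0,0],[0.0019,0,-0.0003,0,0],[0,0,0,0,0]],
  ],
)

```text
t: 11.97
eef_pos: [0.6023, 0.3449, 0.2859]
orientation: [3.134, 0.213, -0.0]
wrist_force: [-3.8, -0.2, -2.0]
finger_gap: 0.0119
finger_force: 20.0
```

Call:
move_arm(
  rows=[
    [[-0.005,0,-0.002,0,0],[-0.01,0,0,0,0],[-0.01,0,0,0,0],[-0.01,0,0,0,0],[-0.01,0,0,0,0],[-0.008,0,0,0,0],[0,0,0,0,0],[0,0,0,0,0]],
  ],
)

```text
t: 12.63
eef_pos: [0.549, 0.3378, 0.2886]
orientation: [-3.134, -0.214, -0.002]
wrist_force: [-0.1, -0.4, -3.1]
finger_gap: 0.0122
finger_force: 20.0
```

Run:
```python
from h import *
o=env.get_obs();print(o["t"],o["eef_pos"],o["orientation"],o["wrist_force"],o["moment"],o["finger_gap"])
w=env.camera("wrist");s=env.camera("side");cv2.imwrite("pics/w6.png",w[:,:,::-1]);cv2.imwrite("pics/s6.png",s[:,:,::-1])
im=cv2.cvtColor(w,cv2.COLOR_RGB2GRAY).astype(float)
for c in (250,330):
    d=np.diff(cv2.GaussianBlur(im,(5,1),0)[:,c]);print(c,[(int(r),int(d[r])) for r in range(30,245) if abs(d[r])>14])
```

```text
12.6333 [0.549  0.3378 0.2886] [-3.134  -0.2139 -0.0017] [-0.0817 -0.4229 -3.1016] [-0.0121 -0.08   -0.0289] 0.012162383232991455
250 [(30, 72), (31, 50), (67, -14), (68, 14), (69, 33), (70, 18), (88, -35), (89, -33), (90, -41), (91, -23), (114, 60), (115, 60), (116, 24), (119, -22), (120, -43), (121, -21), (130, 53), (152, -16), (153, -46), (154, -44), (155, -14), (158, 23), (159, 55), (160, 41), (161, 14), (164, -28), (165, -18), (203, 26), (204, 14), (205, -14), (206, -25), (207, -31), (209, 40), (210, 21), (216, -22), (217, -47), (218, -40), (238, 20), (244, -35)]
330 [(32, 18), (33, 23), (37, -40), (38, -48), (41, -27), (42, 81), (43, 45), (67, -19), (68, 18), (69, 29), (87, -18), (88, -25), (89, -34), (90, -39), (91, -17), (114, 61), (115, 47), (119, -25), (120, -36), (121, -16), (129, 44), (130, 21), (131, -23), (152, -19), (153, -42), (154, -46), (158, 21), (159, 54), (160, 40), (161, 15), (164, -24), (203, 24), (207, -31), (208, -14), (209, 25), (210, 18), (216, -15), (217, -38), (218, -39), (244, -37)]
```

```bash
python3 - <<'E'
from h import *
c=env.get_calibration("wrist");K=c["camera_matrix"];Hi=np.linalg.inv(c["hand_eye"])
def row(x,z,t):
    a,b=x+26,z-96.3
    X=np.cos(t)*a+np.sin(t)*b;Z=-np.sin(t)*a+np.cos(t)*b
    p=Hi@[X/1e3,0,-.019-Z/1e3,1];q=K@p[:3];return q[1]/q[2]
print("flat strip",row(27.2,101,0),"seen 147-149")
for t in(.35,.4,.45,.5,.55):print(t,"roll top",row(24.7,102,t),"roll rear",row(28.2,98.5,t),"platetop",row(0,126.5,t),row(-4,127,t))
E
python3 - <<'E'
import cv2,numpy as np
s=cv2.imread("pics/s6.png");w=cv2.imread("pics/w6.png")
out=np.zeros((420,800,3),np.uint8);out[:,:400]=w[:,80:480]
out[:,405:795]=cv2.resize(s[110:250,180:310],None,fx=3,fy=3,interpolation=cv2.INTER_CUBIC)
cv2.imwrite("pics/m6.png",out)
E
```

```text
flat strip 151.1735763833096 seen 147-149
0.35 roll top 155.6421144003069 roll rear 150.2300345531513 platetop 202.60574417573807 212.78382401519517
0.4 roll top 156.499515496219 roll rear 151.60335400201427 platetop 199.24149782566678 209.16212981388875
0.45 roll top 157.59534303017819 roll rear 153.20340015465607 platetop 196.14468159117823 205.77649163090726
0.5 roll top 158.91643274307194 roll rear 155.0163522658487 platetop 193.31821262218818 202.6331344433717
0.55 roll top 160.45002565338942 roll rear 157.0289928568559 platetop 190.76336406530766 199.73662393293768
```

View pics/m6.png

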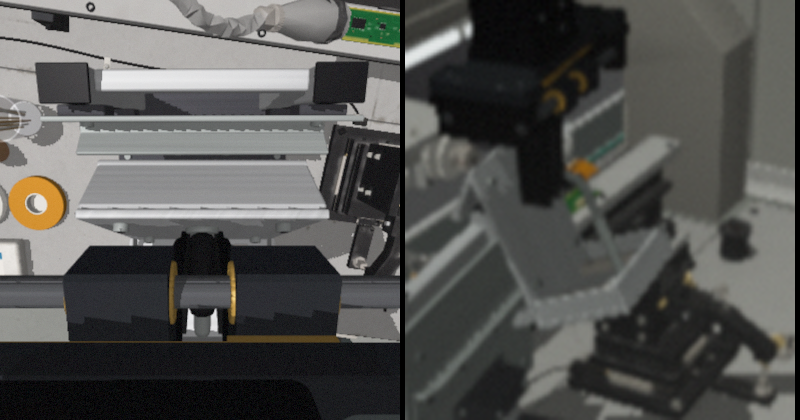

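The rack is held tilted about 0.45–0.5 rad, with its strip at row 160, the panel top at row 119 and the cleat edge at row 153. All are parallel and centred. Now I check the forward distance to the cleat.

Run:
```python
from h import *
o=env.get_obs();Q=R.from_rotvec(o["orientation"]).as_matrix()
f=lambda p,z:Q.T@(plane("wrist",p,z,o)-o["eef_pos"])
for k,p,z in [("cleat edge L",(157,153.5),.18),("cleat edge R",(405,153),.18),("panel top L",(127,121),.218),("panel R",(443,120),.218),("strip L",(172,160),.288),("strip R",(394,160),.288),("plateL",(156,217),.30),("plateR",(410,217),.30)]:print(k,f(p,z))
```

```text
cleat edge L [ 0.039  -0.0988  0.1083]
cleat edge R [0.0395 0.0972 0.1083]
panel top L [ 0.0644 -0.1036  0.0704]
panel R [0.0652 0.1074 0.0703]
strip L [ 0.0467 -0.0536  0.0003]
strip R [0.0467 0.0544 0.0003]
plateL [ 0.0213 -0.0594 -0.0117]
plateR [ 0.0213  0.0602 -0.0117]
```

Run:
```python
from h import *
im=cv2.imread("pics/w6.png",0).astype(float)
for r in (156,158,160,162,166,175,190,200,206,208,212,215):
    d=np.diff(im[r]);print(r,[(c,int(d[c])) for c in list(range(148,185)) if abs(d[c])>14],[(c,int(d[c])) for c in list(range(380,420)) if abs(d[c])>14])
```

```text
156 [] [(399, 49), (400, 20), (405, -67), (406, -86), (408, 18)]
158 [] [(400, 48), (401, 22), (404, -53), (405, -74), (406, -32), (408, 16)]
160 [] [(385, 41), (386, 19), (393, -20), (394, -19), (395, 47), (404, -64), (405, -85), (407, 16), (417, 15), (418, 15)]
162 [] [(403, -26), (404, -65), (405, -63), (407, 18), (417, 20)]
166 [(176, -16), (177, -16)] [(387, 31), (402, -23), (403, -65), (404, -57), (417, 17)]
175 [(171, -16), (172, -23)] [(391, 43), (401, -64), (402, -79), (404, 19), (414, 16), (418, 56), (419, 17)]
190 [(164, -18), (165, -17)] [(398, -52), (399, -45), (414, 46), (415, 33), (417, -57), (418, -84), (419, -24)]
200 [(149, 47), (150, 18), (159, -21)] [(403, -45), (404, -31), (412, -17), (414, 34), (416, -31), (419, 34)]
206 [(148, 49), (149, 21)] [(398, -17), (404, -26), (405, -61), (406, -43), (411, -15), (413, 18), (417, 18), (418, 33)]
208 [(148, 52), (149, 20), (156, -16), (160, -30), (161, -17)] [(398, -29), (399, -20), (404, -16), (405, -26), (411, -15), (412, 35), (414, -22), (417, 28), (418, 19)]
212 [(148, 50), (149, 22), (155, 25)] [(407, -19), (408, -67), (409, -54), (417, 15)]
215 [(154, 16), (155, 29)] [(407, -19), (408, -72), (409, -60)]
```

Measured widths confirm a tilt of about 0.45 rad. The strip is 7 mm past the lip edge and centred. I move forward 5.5 mm, lower most of the way, then feel for the seat.

Call:
move_arm(
  rows=[
    [[0.0055,0,0.005,0,0],[0,0,0.012,0,0],[0,0,0.018,0,0],[0,0,0.018,0,0],[0,0,0.018,0,0],[0,0,0.012,0,0],[0,0,0.007,0,0],[0,0,0,0,0],[0,0,0,0,0]],
  ],
)

```text
t: 13.48
eef_pos: [0.555, 0.3385, 0.1979]
orientation: [3.134, 0.213, -0.001]
wrist_force: [-0.1, -0.0, -1.6]
finger_gap: 0.0115
finger_force: 20.0
```

Call:
move_arm(
  rows=[
    [[0,0,0.002,0,0],[0,0,0.002,0,0],[0,0,0.002,0,0],[0,0,0.002,0,0],[0,0,0.002,0,0],[0,0,0,0,0],[0,0,0,0,0]],
  ],
)

```text
t: 14.07
eef_pos: [0.5548, 0.3384, 0.188]
orientation: [3.134, 0.213, -0.001]
wrist_force: [-0.4, 0.3, -3.1]
finger_gap: 0.0118
finger_force: 20.0
```

Run:
```python
from h import *
o=env.get_obs();print(o["t"],o["eef_pos"],o["orientation"],o["wrist_force"],o["moment"],o["finger_gap"])
s=env.camera("side");w=env.camera("wrist")
out=np.zeros((420,800,3),np.uint8);out[:,:400]=w[:,80:480]
out[:,405:795]=cv2.resize(s[150:290,180:310],None,fx=3,fy=3,interpolation=cv2.INTER_CUBIC)
cv2.imwrite("pics/m7.png",out[:,:,::-1])
```

```text
14.0667 [0.5548 0.3384 0.188 ] [ 3.1342  0.2131 -0.0005] [-0.433   0.3249 -3.1058] [ 0.0031 -0.0762  0.0123] 0.01177720847500734
```

Call:
move_arm(
  rows=[
    [[0,0,0.001,0,0],[0,0,0.001,0,0],[0,0,0.001,0,0],[0,0,0.001,0,0],[0,0,0.001,0,0],[0,0,0,0,0]],
  ],
)

```text
t: 14.67
eef_pos: [0.5547, 0.3384, 0.1827]
orientation: [3.134, 0.213, -0.001]
wrist_force: [-0.0, 0.2, -3.5]
finger_gap: 0.012
finger_force: 20.0
```

Call:
move_arm(
  rows=[
    [[0,0,0.001,0,0],[0,0,0.001,0,0],[0,0,0.001,0,0],[0,0,0.001,0,0],[0,0,0.001,0,0],[0,0,0,0,0]],
  ],
)

```text
t: 15.17
eef_pos: [0.5547, 0.3384, 0.1778]
orientation: [3.134, 0.213, -0.001]
wrist_force: [-0.4, -0.1, -2.4]
finger_gap: 0.0123
finger_force: 20.0
```

Call:
move_arm(
  rows=[
    [[0,0,0.001,0,0],[0,0,0.001,0,0],[0,0,0.001,0,0],[0,0,0,0,0]],
  ],
)

```text
t: 15.5
eef_pos: [0.555, 0.3385, 0.1751]
orientation: [-3.134, -0.213, -0.0]
wrist_force: [0.8, 0.4, -3.6]
finger_gap: 0.012
finger_force: 20.0
```

Call:
move_arm(
  rows=[
    [[0,0,0.001,0,0],[0,0,0.001,0,0],[0,0,0,0,0]],
  ],
)

```text
t: 15.75
eef_pos: [0.5557, 0.3387, 0.174]
orientation: [-3.134, -0.213, -0.004]
wrist_force: [1.8, -0.4, -1.1]
finger_gap: 0.0119
finger_force: 20.0
```

Call:
move_arm(
  rows=[
    [[0,0,0.001,0,0],[0,0,0.001,0,0],[0,0,0,0,0]],
  ],
)

```text
t: 16.0
eef_pos: [0.5554, 0.3387, 0.1717]
orientation: [-3.134, -0.213, -0.002]
wrist_force: [2.2, 0.7, 0.4]
finger_gap: 0.0116
finger_force: 20.0
```

Call:
move_arm(
  rows=[
    [[0,0,0.001,0,0],[0,0,0.001,0,0],[0,0,0,0,0]],
  ],
)

```text
t: 16.25
eef_pos: [0.5548, 0.3386, 0.169]
orientation: [-3.134, -0.213, -0.0]
wrist_force: [1.7, 0.1, 0.7]
finger_gap: 0.0118
finger_force: 20.0
```

The strip has met the lip's inner slope at about the expected height. I ease forward so it slides down onto the seat.

Call:
move_arm(
  rows=[
    [[0.001,0,0,0,0],[0.001,0,0,0,0],[0,0,0,0,0]],
  ],
)

```text
t: 16.5
eef_pos: [0.5563, 0.3384, 0.168]
orientation: [3.134, 0.213, -0.004]
wrist_force: [0.1, 0.5, -2.5]
finger_gap: 0.0119
finger_force: 20.0
```

Call:
move_arm(
  rows=[
    [[0.001,0,0,0,0],[0.001,0,0,0,0],[0,0,0,0,0]],
  ],
)

```text
t: 16.75
eef_pos: [0.5585, 0.3388, 0.1683]
orientation: [3.134, 0.213, -0.002]
wrist_force: [-0.2, -0.5, -2.5]
finger_gap: 0.0119
finger_force: 20.0
```

Run:
```python
from h import *
o=env.get_obs();print(o["t"],o["eef_pos"],o["orientation"],o["wrist_force"],o["moment"],o["finger_gap"])
s=env.camera("side");w=env.camera("wrist");cv2.imwrite("pics/w8.png",w[:,:,::-1])
im=cv2.cvtColor(w,cv2.COLOR_RGB2GRAY).astype(float)
for c in (235,250,330):
    d=np.diff(cv2.GaussianBlur(im,(5,1),0)[:,c]);print(c,[(int(r),int(d[r])) for r in range(30,245) if abs(d[r])>14])
for r in (165,175,200):
    d=np.diff(im[r]);print(r,[(c,int(d[c])) for c in list(range(140,190)) if abs(d[c])>14],[(c,int(d[c])) for c in list(range(375,420)) if abs(d[c])>14])
```

```text
16.75 [0.5585 0.3388 0.1683] [ 3.1338  0.2129 -0.0024] [-0.1739 -0.5086 -2.519 ] [ 0.0096  0.0299 -0.0043] 0.01193517877330464
235 [(49, -21), (51, 22), (90, -15), (93, -20), (94, -30), (95, -15), (107, -15), (108, -19), (127, 14), (142, 40), (143, 24), (152, -22), (153, -21), (157, 44), (158, 30), (160, 15), (162, -30), (163, -19), (207, 23), (208, 25), (210, -16), (211, -40), (212, -46), (213, 33), (214, 40), (215, 23), (221, -18), (222, -40), (223, -34), (224, -18), (227, 15), (244, -34)]
250 [(49, -21), (51, 24), (89, -14), (90, -14), (93, -23), (94, -28), (95, -16), (115, -18), (127, 17), (142, 40), (143, 22), (152, -23), (153, -19), (156, 25), (157, 33), (158, 20), (162, -28), (163, -19), (207, 24), (208, 24), (212, -29), (214, 30), (215, 25), (220, -35), (221, -57), (222, -26), (223, -15), (226, 16), (227, 21), (244, -30)]
330 [(50, 18), (51, 18), (93, -22), (94, -27), (124, -14), (127, 17), (141, 22), (142, 31), (143, 21), (152, -31), (153, -15), (156, 22), (157, 33), (158, 21), (162, -20), (207, 16), (208, 20), (211, -19), (212, -41), (214, 31), (215, 18), (221, -17), (222, -37), (223, -41), (224, -23), (244, -34)]
165 [] []
175 [] [(392, -16), (393, -17), (394, 19), (395, 15)]
200 [] [(403, -16)]
```

The rack is free in the gap at about 0.40 rad and the strip is about 7 mm off the face, as intended. I lower it onto the seat.

Call:
move_arm(
  rows=[
    [[0,0,0.001,0,0],[0,0,0,0,0],[0,0,0,0,0]],
  ],
)

```text
t: 17.1
eef_pos: [0.5587, 0.339, 0.168]
orientation: [3.134, 0.213, -0.001]
wrist_force: [0.3, -0.1, -1.9]
finger_gap: 0.012
finger_force: 20.0
```

Call:
move_arm(
  rows=[
    [[0,0,0.001,0,0],[0,0,0,0,0],[0,0,0,0,0]],
  ],
)

```text
t: 17.35
eef_pos: [0.5588, 0.339, 0.167]
orientation: [3.134, 0.213, -0.0]
wrist_force: [0.7, 0.2, -3.7]
finger_gap: 0.0121
finger_force: 20.0
```

Call:
move_arm(
  rows=[
    [[0,0,0.001,0,0],[0,0,0,0,0],[0,0,0,0,0]],
  ],
)

```text
t: 17.6
eef_pos: [0.5588, 0.339, 0.1661]
orientation: [3.134, 0.213, -0.0]
wrist_force: [0.3, -0.6, -3.5]
finger_gap: 0.0121
finger_force: 20.0
```

Call:
move_arm(
  rows=[
    [[0,0,0.001,0,0],[0,0,0.001,0,0],[0,0,0,0,0]],
  ],
)

```text
t: 17.85
eef_pos: [0.5594, 0.3392, 0.1647]
orientation: [-3.134, -0.213, -0.002]
wrist_force: [1.7, 0.0, -1.8]
finger_gap: 0.0118
finger_force: 20.0
```

Call:
move_arm(
  rows=[
    [[0,0,0.001,0,0],[0,0,0.001,0,0],[0,0,0,0,0]],
  ],
)

```text
t: 18.1
eef_pos: [0.5597, 0.3393, 0.1631]
orientation: [-3.134, -0.213, -0.004]
wrist_force: [2.4, -0.1, 0.9]
finger_gap: 0.0121
finger_force: 20.0
```

Call:
move_arm(
  rows=[
    [[0,0,0.001,0,0],[0,0,0.001,0,0],[0,0,0,0,0]],
  ],
)

```text
t: 18.35
eef_pos: [0.559, 0.3392, 0.1602]
orientation: [-3.134, -0.213, -0.001]
wrist_force: [2.3, 0.3, 2.1]
finger_gap: 0.0119
finger_force: 20.0
```

Call:
move_arm(
  rows=[
    [[0,0,0.001,0,0],[0,0,0.001,0,0],[0,0,0.001,0,0],[0,0,0,0,0]],
  ],
)

```text
t: 18.68
eef_pos: [0.5584, 0.339, 0.1566]
orientation: [3.134, 0.213, -0.002]
wrist_force: [0.4, 0.9, 1.5]
finger_gap: 0.0119
finger_force: 20.0
```

Run:
```python
from h import *
o=env.get_obs();print(o["t"],o["eef_pos"],o["wrist_force"],o["moment"])
s=env.camera("side");w=env.camera("wrist");cv2.imwrite("pics/w9.png",w[:,:,::-1])
out=np.zeros((420,800,3),np.uint8);out[:,:400]=w[:,80:480]
out[:,405:795]=cv2.resize(s[150:290,180:310],None,fx=3,fy=3,interpolation=cv2.INTER_CUBIC)
cv2.imwrite("pics/m9.png",out[:,:,::-1])
im=cv2.cvtColor(w,cv2.COLOR_RGB2GRAY).astype(float)
for c in (235,330):
    d=np.diff(cv2.GaussianBlur(im,(5,1),0)[:,c]);print(c,[(int(r),int(d[r])) for r in range(80,245) if abs(d[r])>14])
c=env.get_calibration("wrist");K=c["camera_matrix"];Hi=np.linalg.inv(c["hand_eye"])
def row(x,z,t):
    a,b=x+26,z-96.3
    X=np.cos(t)*a+np.sin(t)*b;Z=-np.sin(t)*a+np.cos(t)*b
    p=Hi@[X/1e3,0,-.019-Z/1e3,1];q=K@p[:3];return q[1]/q[2]
for t in(.0,.1,.2,.3,.4,.45,.5):print(t,row(24.7,102,t),row(28.2,98.5,t),row(-4,127,t))
```

```text
18.6833 [0.5584 0.339  0.1566] [0.4084 0.8723 1.5493] [ 0.1207 -0.1685  0.0408]
235 [(90, -18), (91, -29), (92, -14), (108, -19), (144, 38), (145, 26), (156, -27), (160, 38), (217, 25), (219, -15), (220, -21), (221, -23), (222, -39), (223, -21), (244, -33)]
330 [(90, -23), (91, -27), (123, -15), (144, 40), (145, 22), (155, -17), (156, -19), (158, 50), (159, 27), (160, -17), (161, -18), (217, 18), (222, -43), (223, -21), (224, 37), (225, 24), (226, 18), (228, -14), (232, -18), (233, -28), (244, -31)]
0.0 157.46960136173095 148.22766020345847 243.84897836219056
0.1 155.40926659811495 147.2822762685377 234.089935383704
0.2 154.6343480482061 147.61438111449365 224.97474884494068
0.3 155.0342390923811 149.09541162267 216.63154914896484
0.4 156.49719475655343 151.6010367035558 209.16000084555208
0.45 157.59306925751514 153.20113577728216 205.77433981009736
0.5 158.9142067398868 155.01414107720882 202.63096433430272
```

Edge tracking gives θ of about 0.27, and the rack is pivoting on the cleat. I continue easing the foot in to the catch.

Call:
move_arm(
  rows=[
    [[-0.0003,0,0.001,0,0],[-0.0003,0,0.001,0,0],[0,0,0,0,0]],
  ],
)

```text
t: 19.03
eef_pos: [0.5582, 0.339, 0.1554]
orientation: [-3.134, -0.213, -0.0]
wrist_force: [0.4, -0.2, 2.7]
finger_gap: 0.012
finger_force: 20.0
```

Call:
move_arm(
  rows=[
    [[-0.0003,0,0.001,0,0],[-0.0003,0,0.001,0,0],[0,0,0,0,0]],
  ],
)

```text
t: 19.28
eef_pos: [0.5582, 0.3391, 0.1553]
orientation: [-3.134, -0.213, -0.003]
wrist_force: [-2.4, -1.4, 7.3]
finger_gap: 0.0117
finger_force: 20.0
```

Call:
move_arm(
  rows=[
    [[0,0,0.001,0,0],[0,0,0.001,0,0],[0,0,0,0,0]],
  ],
)

```text
t: 19.53
eef_pos: [0.5583, 0.3391, 0.1545]
orientation: [-3.134, -0.213, -0.003]
wrist_force: [-4.9, -2.6, 11.7]
finger_gap: 0.0118
finger_force: 20.0
```

Run:
```python
from h import *
o=env.get_obs();print(o["t"],o["eef_pos"],o["wrist_force"],o["moment"])
s=env.camera("side");w=env.camera("wrist");c=env.camera("scene");cv2.imwrite("pics/w10.png",w[:,:,::-1])
out=np.zeros((600,800,3),np.uint8);out[:250,:330]=w[100:350,115:445]
out[255:600,:330]=cv2.resize(c[140:255,150:260],None,fx=3,fy=3,interpolation=cv2.INTER_CUBIC)
out[:600,335:800]=cv2.resize(s[170:290,185:278],None,fx=5,fy=5,interpolation=cv2.INTER_CUBIC)
cv2.imwrite("pics/m10.png",out[:,:,::-1])
im=cv2.cvtColor(w,cv2.COLOR_RGB2GRAY).astype(float)
for c in (235,330):
    d=np.diff(cv2.GaussianBlur(im,(5,1),0)[:,c]);print(c,[(int(r),int(d[r])) for r in range(80,245) if abs(d[r])>14])
```

```text
19.5333 [0.5583 0.3391 0.1545] [-4.8594 -2.637  11.7006] [-0.2718  0.6441  0.068 ]
235 [(85, -14), (88, -14), (89, -23), (90, -24), (108, -15), (128, 19), (144, 37), (145, 19), (155, -16), (156, -27), (160, 52), (162, -16), (220, 16), (221, 23), (222, -22), (223, -40), (226, -26), (228, 16), (244, -33)]
330 [(88, -19), (89, -24), (90, -21), (124, -16), (128, 16), (143, 22), (144, 35), (145, 15), (155, -20), (158, 44), (159, 26), (221, 17), (223, -18), (225, -25), (226, -41), (228, 40), (229, 20), (234, -16), (235, -19), (237, -21), (244, -32)]
```

View pics/m10.png

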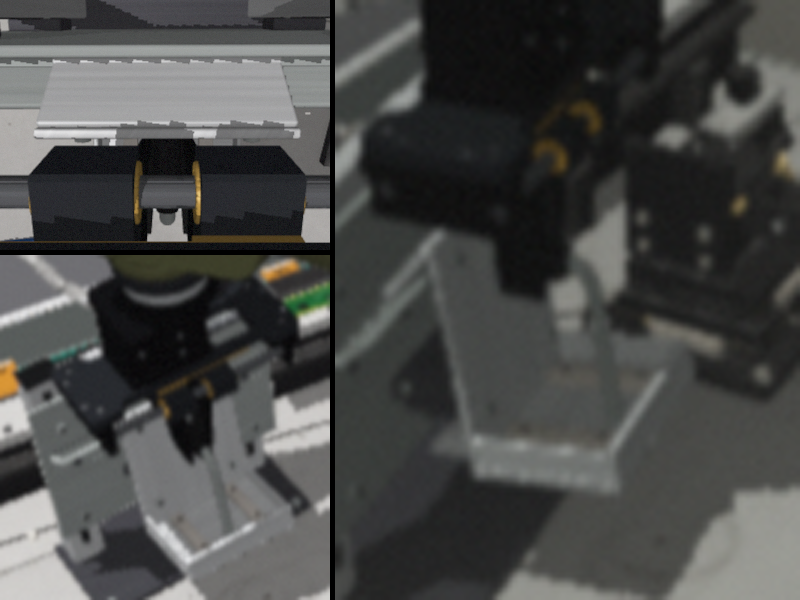

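The picture shows the strip behind the cleat and the foot in at the keeper, tilted about 0.2 rad and resting on the catch; force is near 12 N up. I relieve the force, let go, and will finish with closed fingertips pressing on the top of the sleeve. A lip push would bring the gripper body too close to the grip post.

Call:
move_arm(
  rows=[
    [[0,0,-0.001,0,0],[0,0,-0.001,0,0],[0,0,0,0,0]],
  ],
)

```text
t: 19.93
eef_pos: [0.5583, 0.339, 0.1547]
orientation: [-3.134, -0.213, -0.003]
wrist_force: [-1.4, -0.3, 7.8]
finger_gap: 0.0117
finger_force: 20.0
```

Call:
move_arm(
  rows=[
    [[0,0,0,0,0.15],[0,0,0,0,0.2],[0,0,0,0,0.3],[0,0,0,0,0.4],[0,0,0,0,0.4],[0,0,0,0,0.4],[0,0,0,0,0.4],[0,0,0,0,0.4]],
  ],
)

```text
t: 20.6
eef_pos: [0.5576, 0.3388, 0.153]
orientation: [3.134, 0.213, -0.0]
wrist_force: [-0.8, 0.4, -0.4]
finger_gap: 0.0377
finger_force: 0.0
```

Run:
```python
from h import *
o=env.get_obs();print(o["t"],o["eef_pos"],o["wrist_force"],o["moment"],o["finger_gap"])
w=env.camera("wrist");cv2.imwrite("pics/w11.png",w[:,:,::-1])
im=cv2.cvtColor(w,cv2.COLOR_RGB2GRAY).astype(float)
for c in (235,330):
    d=np.diff(cv2.GaussianBlur(im,(5,1),0)[:,c]);print(c,[(int(r),int(d[r])) for r in range(80,245) if abs(d[r])>14])
```

```text
20.6 [0.5576 0.3388 0.153 ] [-0.8467  0.4285 -0.4359] [0.0912 0.0233 0.0033] 0.0376609820020798
235 [(86, -18), (87, -27), (88, -15), (107, -16), (127, 14), (142, 36), (143, 28), (154, -21), (159, 45), (161, -14), (219, 22), (220, 18), (221, -35), (222, -60), (225, -14), (226, 16), (236, -36), (237, -58)]
330 [(86, -20), (87, -26), (127, 15), (142, 44), (143, 23), (153, -16), (154, -30), (156, 14), (157, 45), (158, 26), (219, 14), (224, -36), (225, -38), (226, 46), (227, 34), (228, 26), (234, -15), (235, -14), (236, -59), (237, -98)]
```

The rack rests on the catch, let go and unmoved. I raise the arm, close the fingers and move over the front of the sleeve.

Call:
move_arm(
  rows=[
    [[0,0,-0.005,0,0.4],[0,0,-0.015,0,0.4],[0,0,-0.02,0,0.4],[0,0,-0.012,0,0.2],[-0.008,0,0,0,0],[0,0,0,0,0],[0,0,0,0,0],[0,0,0,0,0],[0,0,0,0,0],[0,0,0,0,0]],
  ],
)

```text
t: 21.48
eef_pos: [0.5493, 0.3375, 0.204]
orientation: [3.134, 0.213, -0.003]
wrist_force: [-0.7, 0.1, -0.7]
finger_gap: 0.0012
finger_force: 0.0
```

Run:
```python
from h import *
o=env.get_obs();print(o["t"],o["eef_pos"],o["wrist_force"],o["finger_gap"])
w=env.camera("wrist");cv2.imwrite("pics/w12.png",w[:,:,::-1])
im=cv2.cvtColor(w,cv2.COLOR_RGB2GRAY).astype(float)
for r in (170,180,190):
    d=np.diff(im[r]);print(r,[(c,int(d[c])) for c in range(130,440) if abs(d[c])>20])
Q=R.from_rotvec(o["orientation"]).as_matrix()
for c in (215,):
    d=np.diff(cv2.GaussianBlur(im,(5,1),0)[:,c]);print(c,[(int(r),int(d[r])) for r in range(60,245) if abs(d[r])>14])
```

```text
21.4833 [0.5493 0.3375 0.204 ] [-0.7449  0.0852 -0.7231] 0.0012015153745075031
170 [(184, 41), (376, -22), (377, -46), (382, 37), (430, -39), (431, -36)]
180 [(428, -60), (429, -85)]
190 [(213, 21), (221, -23), (225, 35), (230, 85), (231, 22), (243, -23), (255, -55), (256, -21), (259, 51), (260, 44), (268, -28), (293, 32), (294, 42), (303, -26), (304, -47), (305, -23), (320, 47), (321, 40), (336, -35), (337, -60), (338, -32), (339, 22), (340, 21), (346, -45), (350, -21), (351, -26), (389, 31), (390, 29), (425, -53), (426, -79), (430, 22)]
215 [(72, -16), (73, -21), (74, -18), (75, -20), (76, -33), (77, -17), (83, -18), (114, 71), (115, 34), (122, -19), (123, -29), (132, 38), (133, 46), (134, -15), (135, -25), (174, 21), (175, 37), (177, -34), (178, -22), (180, 32), (181, 40), (186, -36), (187, -32), (188, 31), (189, 23), (193, -38), (195, 23), (244, -48)]
```

Now I lower onto the sleeve and press gently, watching the force.

Call:
move_arm(
  rows=[
    [[0,0,0.006,0,0],[0,0,0.006,0,0],[0,0,0.003,0,0],[0,0,0.0015,0,0],[0,0,0.0015,0,0],[0,0,0,0,0]],
  ],
)

```text
t: 22.03
eef_pos: [0.5496, 0.3377, 0.1866]
orientation: [3.134, 0.213, -0.001]
wrist_force: [0.4, 0.3, -0.1]
finger_gap: 0.0002
finger_force: 0.0
```

Call:
move_arm(
  rows=[
    [[0,0,0.0015,0,0],[0,0,0.0015,0,0],[0,0,0.0015,0,0],[0,0,0,0,0]],
  ],
)

```text
t: 22.37
eef_pos: [0.5499, 0.3379, 0.1834]
orientation: [-3.134, -0.213, -0.001]
wrist_force: [-0.3, 0.3, 2.6]
finger_gap: 0.0004
finger_force: 1.2
```

Call:
move_arm(
  rows=[
    [[0,0,0.001,0,0],[0,0,0.001,0,0],[0,0,0.001,0,0],[0,0,0,0,0]],
  ],
)

```text
t: 22.7
eef_pos: [0.5495, 0.3379, 0.1811]
orientation: [-3.134, -0.213, 0.0]
wrist_force: [-2.2, -1.1, 5.2]
finger_gap: 0.0007
finger_force: 2.4
```

Call:
move_arm(
  rows=[
    [[0,0,0.001,0,0],[0,0,0.001,0,0],[0,0,0,0,0]],
  ],
)

```text
t: 22.95
eef_pos: [0.5497, 0.3378, 0.1771]
orientation: [-3.134, -0.213, -0.0]
wrist_force: [0.3, 0.9, 0.8]
finger_gap: 0.0007
finger_force: 0.4
```

Call:
move_arm(
  rows=[
    [[0,0,0.001,0,0],[0,0,0.001,0,0],[0,0,0,0,0]],
  ],
)

```text
t: 23.2
eef_pos: [0.5496, 0.3376, 0.1748]
orientation: [3.134, 0.213, -0.001]
wrist_force: [0.2, -0.4, -0.5]
finger_gap: 0.0006
finger_force: 0.0
```

Call:
move_arm(
  rows=[
    [[0,0,0.001,0,0],[0,0,0.001,0,0],[0,0,0,0,0]],
  ],
)

```text
t: 23.45
eef_pos: [0.5496, 0.3377, 0.1746]
orientation: [3.134, 0.213, -0.0]
wrist_force: [-2.4, -1.1, 4.0]
finger_gap: 0.0005
finger_force: 2.0
```

Call:
move_arm(
  rows=[
    [[0,0,0.001,0,0],[0,0,0.001,0,0],[0,0,0,0,0]],
  ],
)

```text
t: 23.7
eef_pos: [0.5496, 0.3378, 0.1737]
orientation: [3.134, 0.213, -0.0]
wrist_force: [-4.8, -3.5, 8.2]
finger_gap: 0.0002
finger_force: 4.4
```

Call:
move_arm(
  rows=[
    [[0,0,0.001,0,0],[0,0,0.001,0,0],[0,0,0,0,0]],
  ],
)

```text
t: 23.95
eef_pos: [0.5496, 0.3378, 0.1729]
orientation: [3.134, 0.213, 0.0]
wrist_force: [-6.0, -3.3, 12.6]
finger_gap: 0.0004
finger_force: 6.1
```

Call:
move_arm(
  rows=[
    [[0,0,0.001,0,0],[0,0,0.001,0,0],[0,0,0,0,0]],
  ],
)

```text
t: 24.2
eef_pos: [0.5496, 0.3378, 0.1726]
orientation: [-3.134, -0.213, -0.001]
wrist_force: [-9.0, -5.4, 18.1]
finger_gap: 0.0002
finger_force: 9.1
```

Run:
```python
from h import *
o=env.get_obs();print(o["t"],o["eef_pos"],o["wrist_force"],o["moment"])
w=env.camera("wrist");cv2.imwrite("pics/w13.png",w[:,:,::-1])
s=env.camera("side");cv2.imwrite("pics/s13.png",s[:,:,::-1])
im=cv2.cvtColor(w,cv2.COLOR_RGB2GRAY).astype(float)
for c in (200,235,330,360):
    d=np.diff(cv2.GaussianBlur(im,(5,1),0)[:,c]);print(c,[(int(r),int(d[r])) for r in range(60,245) if abs(d[r])>14])
c=env.get_calibration("wrist");K=c["camera_matrix"];H=c["hand_eye"]
Q=R.from_rotvec(o["orientation"]).as_matrix()
ex=np.array([np.cos(.136),np.sin(.136),0])
sx=(o["eef_pos"]-[.557,.3387,0])@ex*1e3-56   # tool s from face, mm
def row(x,z,t,zs=167.):
    a,b=x-24.7,z-98.5
    S=-7+np.cos(t)*a+np.sin(t)*b;Z=zs-np.sin(t)*a+np.cos(t)*b
    p=np.linalg.inv(H)@[(S-sx)/1e3,0,o["eef_pos"][2]-Z/1e3,1];q=K@p[:3];return round(q[1]/q[2],1)
for t in(0,.04,.08,.12,.16,.2):print(t,"roll",row(24.7,102,t),row(28.2,98.5,t),"plate",row(-4,127,t),row(0,127,t),"lip top",row(-76,24,t))
```

```text
24.2 [0.5496 0.3378 0.1726] [-8.9986 -5.3838 18.1122] [-0.902   1.7341 -0.024 ]
200 [(62, -14), (63, -15), (66, -21), (67, -24), (73, 26), (74, 78), (76, -66), (77, -24), (107, -17), (114, 49), (115, 41), (116, 16), (124, -14), (125, -28), (126, -18), (139, 30), (140, 21), (198, -16), (199, -20), (200, -28), (201, -25), (202, 30), (203, 41), (204, 30), (210, -24), (244, -48)]
235 [(62, -16), (65, -15), (66, -24), (67, -24), (98, -15), (114, 57), (115, 36), (116, 15), (124, -18), (125, -32), (137, 50), (138, 28), (198, -16), (199, -18), (200, -30), (201, -32), (202, 35), (203, 40), (204, 28), (210, -20), (211, 23), (212, 16), (244, -55)]
330 [(61, -14), (65, -19), (66, -25), (67, -17), (114, 49), (115, 28), (124, -17), (125, -31), (136, 50), (137, 27), (198, -16), (200, -31), (201, -28), (202, 38), (203, 36), (204, 21), (210, -30), (211, -22), (244, -32)]
360 [(61, -14), (65, -18), (66, -27), (67, -16), (73, 30), (74, 28), (76, -21), (77, -17), (114, 64), (115, 28), (124, -16), (125, -28), (137, 44), (138, 25), (198, -16), (200, -31), (201, -24), (202, 41), (203, 38), (204, 20), (210, -37), (211, -28), (244, -29)]
0 roll 139.5 131.8 plate 209.9 201.0 lip top 266.0
0.04 roll 139.2 131.8 plate 208.0 198.9 lip top 271.8
0.08 roll 138.9 131.8 plate 205.9 196.6 lip top 277.5
0.12 roll 138.6 131.8 plate 203.6 194.2 lip top 283.3
0.16 roll 138.3 131.9 plate 201.2 191.7 lip top 289.1
0.2 roll 138.0 131.9 plate 198.6 189.0 lip top 294.8
```

The plate edges at rows 200 and 210 match θ = 0, and the force rises stiffly, so the rack is home. I back off and check that it stays.

Call:
move_arm(
  rows=[
    [[0,0,-0.002,0,0],[0,0,-0.002,0,0],[0,0,-0.002,0,0],[0,0,-0.008,0,0],[0,0,-0.015,0,0],[0,0,-0.02,0,0],[0,0,0,0,0],[0,0,0,0,0],[0,0,0,0,0]],
  ],
)

```text
t: 25.05
eef_pos: [0.5496, 0.3377, 0.2163]
orientation: [3.134, 0.213, -0.0]
wrist_force: [-0.3, 0.1, -1.2]
finger_gap: 0.0002
finger_force: 0.0
```

Run:
```python
from h import *
o=env.get_obs();print(o["t"],o["eef_pos"],o["wrist_force"],o["moment"])
w=env.camera("wrist");cv2.imwrite("pics/w14.png",w[:,:,::-1])
s=env.camera("side");cv2.imwrite("pics/s14.png",s[:,:,::-1])
a=cv2.imread("pics/s13.png",0).astype(int);b=cv2.cvtColor(s,cv2.COLOR_RGB2GRAY).astype(int)
print("side diff rack foot region",np.abs(a-b)[232:275,205:262].mean(),np.abs(a-b)[232:275,205:262].max())
im=cv2.cvtColor(w,cv2.COLOR_RGB2GRAY).astype(float)
for c in (200,235,330,360):
    d=np.diff(cv2.GaussianBlur(im,(5,1),0)[:,c]);print(c,[(int(r),int(d[r])) for r in range(90,260) if abs(d[r])>14])
c=env.get_calibration("wrist");K=c["camera_matrix"];H=c["hand_eye"]
ex=np.array([np.cos(.136),np.sin(.136),0])
sx=(o["eef_pos"]-[.557,.3387,0])@ex*1e3-56
def row(x,z,t,zs=167.):
    a,b=x-24.7,z-98.5
    S=-7+np.cos(t)*a+np.sin(t)*b;Z=zs-np.sin(t)*a+np.cos(t)*b
    p=np.linalg.inv(H)@[(S-sx)/1e3,0,o["eef_pos"][2]-Z/1e3,1];q=K@p[:3];return round(q[1]/q[2],1)
for t in(0,.04,.08,.12,.16,.2):print(t,"roll",row(24.7,102,t),"plate",row(-4,127,t),row(0,127,t),"lip top",row(-76,24,t),row(-7,103,t))
```

```text
25.05 [0.5496 0.3377 0.2163] [-0.2523  0.1179 -1.2052] [0.0199 0.0143 0.0218]
side diff rack foot region 6.148510811913504 70
200 [(107, -25), (115, 72), (116, 43), (117, 19), (122, -16), (123, -32), (124, -22), (132, 40), (133, 33), (177, 16), (178, 14), (180, -32), (181, -37), (182, 18), (183, 56), (184, 26), (188, -25), (244, -47), (245, -82), (246, -23)]
235 [(97, -20), (98, -16), (115, 66), (116, 38), (117, 15), (122, -16), (123, -38), (124, -17), (135, 27), (178, 15), (179, -16), (180, -30), (181, -38), (182, 20), (183, 53), (184, 23), (188, -24), (189, -22), (192, 14), (203, -28), (204, -32), (218, -23), (219, -19), (233, -20), (245, -32), (246, -22)]
330 [(115, 66), (116, 34), (122, -18), (123, -32), (134, 36), (180, -22), (181, -34), (182, 31), (183, 46), (188, -23), (191, -23), (192, -18), (238, -14), (244, -17), (245, -33), (246, -17)]
360 [(107, -20), (114, 22), (115, 67), (116, 33), (122, -19), (123, -29), (132, 51), (133, 30), (179, -16), (180, -20), (181, -35), (182, 31), (183, 43), (188, -32), (189, -41), (190, -16), (244, -28), (245, -42)]
0 roll 135.0 plate 189.8 182.7 lip top 245.9 186.8
0.04 roll 134.8 plate 188.1 180.9 lip top 250.6 186.9
0.08 roll 134.6 plate 186.3 179.1 lip top 255.3 186.8
0.12 roll 134.3 plate 184.5 177.1 lip top 260.0 186.7
0.16 roll 134.1 plate 182.4 175.0 lip top 264.7 186.6
0.2 roll 133.8 plate 180.3 172.9 lip top 269.3 186.3
```

The angle reads about 0.03 rad; an uncaught rack should sit at 0.06 or more. I back away for a clear view that includes the front lip.

Call:
move_arm(
  rows=[
    [[0,0,-0.02,0,0],[-0.01,0,-0.02,0,0],[-0.02,0,-0.01,0,0],[-0.02,0,0,0,0],[-0.01,0,0,0,0],[0,0,0,0,0],[0,0,0,0,0],[0,0,0,0,0]],
  ],
)

```text
t: 25.82
eef_pos: [0.4905, 0.3295, 0.2656]
orientation: [3.134, 0.213, -0.002]
wrist_force: [-0.1, -0.7, 0.2]
finger_gap: 0.0004
finger_force: 0.0
```

Run:
```python
from h import *
o=env.get_obs();print(o["t"],o["eef_pos"],o["wrist_force"],o["moment"])
w=env.camera("wrist");cv2.imwrite("pics/w15.png",w[:,:,::-1])
s=env.camera("side");cv2.imwrite("pics/s15.png",s[:,:,::-1])
im=cv2.cvtColor(w,cv2.COLOR_RGB2GRAY).astype(float)
for c in (200,220,245,300,330,350):
    d=np.diff(cv2.GaussianBlur(im,(5,1),0)[:,c]);print(c,[(int(r),int(d[r])) for r in range(60,260) if abs(d[r])>14])
c=env.get_calibration("wrist");K=c["camera_matrix"];H=c["hand_eye"]
ex=np.array([np.cos(.136),np.sin(.136),0])
sx=(o["eef_pos"]-[.557,.3387,0])@ex*1e3-56
def row(x,z,t,zs=167.):
    a,b=x-24.7,z-98.5
    S=-7+np.cos(t)*a+np.sin(t)*b;Z=zs-np.sin(t)*a+np.cos(t)*b
    p=np.linalg.inv(H)@[(S-sx)/1e3,0,o["eef_pos"][2]-Z/1e3,1];q=K@p[:3];return round(q[1]/q[2],1)
for t in(0,.04,.08,.12,.16,.2):print(t,"roll",row(24.7,102,t),"plate",row(-4,127,t),row(0,127,t),"lip top out",row(-76,24,t),"lip foot",row(-76,0,t),"lip inner",row(-73,24,t),"sleeve front",row(-45,94,t),row(-45,103,t),"cleat",)
```

```text
25.8167 [0.4905 0.3295 0.2656] [-0.0601 -0.6763  0.2432] [ 0.0378 -0.0056  0.0245]
200 [(67, 21), (68, -14), (69, -31), (70, -23), (71, -23), (103, 61), (104, 27), (109, -36), (110, -51), (111, -17), (112, -14), (113, 65), (114, 34), (244, -44), (245, -76), (246, -19)]
220 [(73, 37), (75, -40), (76, -14), (77, 43), (78, 23), (81, -22), (82, -57), (83, -51), (112, -14), (113, 59), (114, 30), (244, -45), (245, -75), (246, -20)]
245 [(73, 31), (75, -36), (77, 39), (78, 19), (81, -24), (82, -60), (83, -47), (100, 19), (101, 63), (102, 26), (104, 14), (165, -15), (166, -54), (167, -45), (168, 74), (169, 46), (171, -31), (172, -15), (244, -46), (245, -79), (246, -17)]
300 [(73, 23), (75, -28), (77, 32), (81, -26), (82, -59), (83, -44), (96, 23), (97, 18), (113, 43), (114, 21), (119, -15), (121, 23), (122, 17), (133, -15), (134, -15), (137, 18), (138, 19), (146, -17), (148, 32), (149, 20), (151, -31), (152, -46), (159, 46), (160, 31), (165, -28), (166, -52), (167, -26), (168, 68), (169, 43), (171, -28), (183, -20), (184, -24), (186, 27), (233, 14), (237, 21), (238, 19), (244, -42), (245, -6
[... 410 characters left out ...]
), (184, -25), (244, -25), (245, -50)]
0 roll 44.8 plate 84.7 78.2 lip top out 171.0 lip foot 167.6 lip inner 168.0 sleeve front 144.6 145.5 cleat
0.04 roll 44.6 plate 82.7 76.2 lip top out 174.6 lip foot 171.9 lip inner 171.5 sleeve front 145.0 145.5 cleat
0.08 roll 44.3 plate 80.5 74.0 lip top out 178.1 lip foot 176.0 lip inner 175.0 sleeve front 145.3 145.3 cleat
0.12 roll 44.1 plate 78.3 71.8 lip top out 181.5 lip foot 180.1 lip inner 178.4 sleeve front 145.5 144.9 cleat
0.16 roll 43.9 plate 76.0 69.5 lip top out 184.8 lip foot 184.2 lip inner 181.7 sleeve front 145.5 144.4 cleat
0.2 roll 43.7 plate 73.6 67.2 lip top out 188.1 lip foot 188.1 lip inner 184.8 sleeve front 145.3 143.8 cleat
```

Run:
```python
from workcell import env
print(env.job_done())
```

```text
the job is handed in; nothing more can be done
None
```

The rack hangs on the cleat and measures upright to about 0.02 rad, let go and with nothing touching it; I read the catch as locked from that angle and the firm stop, not from seeing the roller, and the job is handed in (result not reported back).

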